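# Fit a router bit in the collet and tighten the nut

### The arm

A 7-joint arm with a two-finger parallel gripper is mounted at the origin on the work surface; the furniture and walls round the work are solid. World frame = base frame: x ahead of the robot, y to its left, z up, the work surface at z = 0. Lengths are in m, angles in degrees, forces in N, time in s.
With the tool pointing down it reaches from about 0.425 to 0.875 m from the base axis. Payload 4.7 kg.
Tool frame: the origin (TCP) lies at the very end of the fingers, on their centre line; the grasp point (between the pads) lies 19 mm behind it; z points along the fingers, y is the line along which they close (so a half turn about z gives the same grasp; the last joint's range is limited). The gripper opens to 87 mm and grips with 3 to 60 N. Pads are 19 mm wide; open, the fingers measure 117 mm over their backs; the gripper's body (75 mm by 190 mm) begins 51 mm behind the grasp point.
Start: joints at [-73.046, 18.392, -4.016, 83.108, 1.295, 78.541, -3.26], TCP at [0.181, 0.624, 0.223] pointing down, gripper open.
Joint ranges: [-163.93, 163.93], [-17.29, 119.83], [-79.2, 71.16], [3.27, 140.29], [-89.18, 269.18], [5.43, 117.66], [-154.24, 154.24]. Speed limits (degrees/s): [147.25, 147.25, 180, 180, 180, 180, 180].

### API

Orientations are given as [roll, pitch, yaw] about the fixed x, y, z axes, in that order (R = Rz(yaw) Ry(pitch) Rx(roll)).
In Python, from cell import get_obs, read_camera, sign_off, silhouettes gives the robot as it stands.
- The arm moves only by the tool play_rows, never from a script. Its argument "steps" is a list that holds one entry, the list of rows, each a list of 7 numbers: the shift along the tool's x, y, z in m, then the turn, a rotation vector about the tool's x, y, z in rad, then the finger opening in m, from 0 to 0.087. A call has 1 to 12 rows; each row shifts and turns the commanded pose from where the row before left it, along the tool's axes as they then stand; what a row does not reach is not made up. A row lasts 1/10 s, in which the tool goes at most 50 mm and 8.59 degrees, less where a joint would pass 70% of its speed; a pose out of reach is approached as far as the arm can. A call is refused whole if a number of a shift passes 0.05 or a number of a turn 0.15, either way. A call with a gripper value outside its range is refused whole. The fingers move at their own pace and stop on an object; "force" is the grip in N (left out, the last holds). Time passes only in rows, so rows that do not move let the fingers close. It gives the time, the measured TCP pose, the force, the opening and the grip force at its end, in the units of the state.
- get_obs(): the state, without advancing time (a new reading comes with each control period).
- read_camera(name): name is "scene" or "top" or "wrist"; returns a dict with "frame" (420x560x3 uint8, red, green, blue), "intrinsics" (3x3 intrinsics, pixels), "k1" (the pictures are not rectified: a ray, as slopes to the right and down, at radius r is drawn at 1 + k1 r^2 times it, then the intrinsics apply), "view" (4x4, takes a point from world to camera coordinates). Camera axes: x right, y up, looking along -z (the intrinsics and any distortion apply to the point x, -y, -z); pixel columns grow to the right and rows downward; lengths in m; the calibration is good to about 2 mm. A picture is of the moment at which its call begins. There is no depth.
- sign_off(): hands the job in; it is judged then, once.
Trained networks look in the newest picture that a camera, given by its name, has taken for a name from the list of things; names that differ only in an ending like _2 or _b are one class to them, and where a whole thing is asked for, a point or a joint stands for the part that bears it (a point fixed in the world has none). Each returns a list of dicts, best first, with "p" (0 to 1); they miss things now and then, are a little off and sometimes report something else, mostly with a low value. They report only what shows in the picture. A call takes as long as a camera call.
- silhouettes(camera, name): "pixels" (420x560 bool, what is visible of it) and "extent" ([left, top, right, bottom] in pixels, round what is visible of it).
The state is a dict: "time_s": time; "qpos": joint angles; "joint_velocities": joint speeds; "effort": joint torques, N m; "tool_pos": TCP position; "tool_rot": TCP orientation; "force": force on the tool from outside, world axes, zero at the start; "wrist_torque": the same for the moment, N m; "grip_width": finger opening in m; "grasp_force": force on a finger pad.
Only numpy, scipy, OpenCV 4.12 (cv2) and the standard library are available. Lean on these libraries where they do the work, as an engineer would, in place of code of your own. Each camera call takes 0.05 s, during which the arm holds its last target. There are 200 camera calls.

### The job

Fit the straight router bit in the trim router, which stands upside down in its cradle: take that bit out of the bit block, set its shank in the collet until it is fully home, let go of it, and turn the knurled nut clockwise until the collet grips the shank. Tighten it by feel to hand-tight, without forcing the nut, and leave the other two bits in their holes.

Things in the scene. Friction and masses are not known exactly. Their poses are not given: they have to be found in the camera images.
- straight_bit_center (a point): The straight router bit, bare steel, 76 mm long, upright with its shank down; the only one of the three without a wide flare or cone. This point is on its axis, half-way up. Shank 12 mm thick with a rounded foot; from 8 mm above this point to the top it is a straight 16 mm cutter with a ball bearing on its end: grasp it there. Its z axis runs along it to the cutter; 0.07 to 0.12 kg.
- straight_bit_foot (a point): The foot of the straight bit: the centre of its shank's lower end, 38 mm below the bit's centre; z runs up along the bit.
- roundover_bit_center (a point): The round-over bit, to be left alone: same 12 mm shank, a 32 mm wide flared cutter under a bearing. A point on its axis about half-way up. It stands in another hole of the block; which hole changes.
- vgroove_bit_center (a point): The V-groove bit, to be left alone: same 12 mm shank, a 25 mm wide cutter that ends in a cone. A point on its axis about half-way up. It stands in another hole of the block; which hole changes.
- bit_block: Dark wood block, 52 mm (its x) by 160 mm (its y), 42 mm high, fixed; origin at the centre of its underside. Three upright holes 13.6 mm wide and 30 mm deep in a row along its y, 50 mm apart, the middle one at the centre. A bit in its hole stands 46 mm or less out of the block; let the fingers close along the block's x, across the row.
- trim_router: Trim router, black and aluminium, 67 mm thick, standing on its head between two wooden cheeks on a 150 by 124 mm plywood board, fixed; origin at the centre of the board's underside. On top, on its vertical axis, a steel spindle with the knurled collet nut, whose top is 174 mm up; nothing wider than the 20 mm spindle for 20 mm below the nut, and only a 33 mm boss and the motor below that.
- collet_mouth (a point): The mouth of the collet, in the middle of the nut's top face, on the axis; z up. Inside, eight steel segments leave an opening of 12.7 to 17.2 mm (by the nut's start), then a 13.6 mm bore guides the foot; it ends on a rubber bumper 38 mm below this point. Pushing the bit down meets this firm stop. Home, the bit rests there by its weight and stands 38 mm out of the nut.
- nut_middle (a point): Centre of the knurled steel collet nut: round, 30 mm thick, 26 mm high, 13 mm below the mouth (this point does not turn). Clockwise from above closes the collet, 1.4 mm of radius per rad. It starts backed off by an unknown amount: the segments reach the shank after 0.3 to 1.9 rad; re-grasp if need be. Drag 0.08 N m throughout. Then the torque climbs by 0.4 N m per rad; see straight_bit.
- straight_bit: The whole straight bit; origin at its foot. Feel of the grip: hand-tight is 0.10 to 0.26 N m at the nut beyond its 0.08 N m drag; beyond 0.31 the collet is over-tightened. With the fingers stopped and holding, the drag helps to hold: the wrist then feels less (counted against the turn, about -0.08 while loose, 0.03 to 0.18 when hand-tight). Let go, the nut backs off a little and stays, gripping.

How it is judged (in metres and radians):
On the way, in this order (a step that is already met when the one before it is completed fails the run):
1. the straight bit stands fully home in the collet (horizontal distance between straight_bit_foot and collet_mouth below 0.004 m and z of straight_bit_foot in the frame of collet_mouth below -0.035 m and angle between the z axis of straight_bit_foot and the z axis of collet_mouth, either way round below 0.14 rad), for 0.2 s.
2. the collet grips the bit, which the fingers have let go (horizontal distance between straight_bit_foot and collet_mouth below 0.0025 m and z of straight_bit_foot in the frame of collet_mouth below -0.035 m and angle between the z axis of straight_bit_foot and the z axis of collet_mouth, either way round below 0.05 rad and contact force between trim_router and straight_bit above 40 N and contact force between the fingers and straight_bit below 0.5 N), for 0.3 s.
At the end, for the whole second after the job is handed in: the straight bit is in the collet, its foot at least 35 mm below the mouth and within 2.5 mm of the axis, parallel to it within 0.05 rad, gripped by the collet with more than 40 N in all; the other two bits are within 20 mm of where they stood (horizontal distance between straight_bit_foot and collet_mouth below 0.0025 m and z of straight_bit_foot in the frame of collet_mouth below -0.035 m and angle between the z axis of straight_bit_foot and the z axis of collet_mouth, either way round below 0.05 rad and contact force between trim_router and straight_bit above 40 N and distance of each of roundover_bit_center, vgroove_bit_center from where it was at the start of the episode below 0.02 m); the robot touches nothing.
It fails at once if the collet is over-tightened, or the bit rammed: over 230 N in all between router and bit (contact force between trim_router and straight_bit above 230 N).
It fails at once if another bit is knocked or pulled out of its hole (distance of any of roundover_bit_center, vgroove_bit_center from where it was at the start of the episode above 0.03 m).
It also fails if it takes over 67 s, if anything falls off the work surface, if the arm or the gripper's body presses on something with over 40 N, if the wrist force passes 120 N, or if a joint passes its speed limit or range.

## Working session

There is one attempt and no reset: what is moved stays moved. The work goes in short steps, Python scripts to look and compute and a tool call to move; the robot and the scene stay as the last step left them, time stands still between calls to the robot, and variables do not carry over. Pictures are saved under pics/ and viewed, at most 10 in all, crops included, and the job is handed in when it is done.

Besides the shell and the picture viewer there is one more tool, called as name(argument=value, ...) on one line, values as JSON. play_rows: Moves the arm, as the interface text tells. Its arguments: {"type":"object","properties":{"steps":{"type":"array","items":{"type":"array","items":{"type":"array","items":{"type":"number"}}}},"force":{"type":"number"}},"required":["steps"]}

```bash
mkdir -p pics
cat > h.py <<'E'
import numpy as np, cv2
from scipy.optimize import least_squares
from cell import get_obs, read_camera, sign_off, silhouettes
def proj(c,P):
    P=np.atleast_2d(P); V=np.array(c["view"]); q=P@V[:3,:3].T+V[:3,3]
    s=np.c_[q[:,0]/-q[:,2],-q[:,1]/-q[:,2]]; s=s*(1+c["k1"]*(s**2).sum(1,keepdims=True))
    K=np.array(c["intrinsics"]); return s@K[:2,:2].T+K[:2,2]
def ray(c,uv):
    K=np.array(c["intrinsics"]); d=np.linalg.solve(K[:2,:2],np.array(uv,float)-K[:2,2]); s=d.copy()
    for _ in range(20): s=d/(1+c["k1"]*(s@s))
    V=np.array(c["view"]); R=V[:3,:3]; o=-R.T@V[:3,3]; return o,R.T@np.array([s[0],-s[1],-1])
def at_z(c,uv,z):
    o,d=ray(c,uv); return o+d*(z-o[2])/d[2]
E
python3 - <<'E'
from h import *
o=get_obs(); print({k:np.round(v,3) for k,v in o.items()})
for n in ["scene","top","wrist"]:
    c=read_camera(n); cv2.imwrite(f"pics/{n}0.png",c["frame"][:,:,::-1])
    V=np.array(c["view"]); print(n,"cam at",np.round(-V[:3,:3].T@V[:3,3],3),"look",np.round(-V[2,:3],2),c["k1"],np.round(c["intrinsics"],1).tolist())
    for t in ["straight_bit","roundover_bit_center","vgroove_bit_center","bit_block","trim_router","nut_middle"]:
        for r in silhouettes(n,t)[:2]:
            m=r["pixels"]; v,u=np.nonzero(m); print(t,round(r["p"],2),r["extent"],m.sum(),u.mean().round(1),v.mean().round(1))
a=[cv2.imread(f"pics/{n}0.png") for n in ["scene","top"]]
cv2.imwrite("pics/a.png",cv2.resize(np.vstack(a),None,fx=.71,fy=.71))
E
```

```text
{'time_s': np.float64(0.0), 'qpos': array([-73.045,  18.438,  -4.013,  83.175,   1.297,  78.539,  -3.261]), 'joint_velocities': array([ 0.016, -0.039,  0.056, -0.063,  0.034,  0.169,  0.043]), 'effort': array([ 0.0000e+00, -4.9130e+01, -4.0400e-01, -3.1254e+01, -6.4000e-02,
        4.3000e-02,  0.0000e+00]), 'tool_pos': array([0.181, 0.624, 0.221]), 'tool_rot': array([-1.79892e+02,  8.00000e-03,  1.63852e+02]), 'force': array([-0.678,  0.616, -0.045]), 'wrist_torque': array([-0.026,  0.017, -0.01 ]), 'grasp_force': np.float64(0.0), 'grip_width': np.float64(0.087)}
scene cam at [0.046 0.465 0.568] look [ 0.57 -0.64 -0.51] 0.0633481920534288 [[507.2, 0.0, 273.4], [0.0, 507.2, 217.8], [0.0, 0.0, 1.0]]
straight_bit 0.58 [361.1, 203.6, 366.8, 230.7] 140 364.7 217.5
roundover_bit_center 0.59 [314.4, 220.1, 331.7, 243.2] 251 320.8 232.6
vgroove_bit_center 0.67 [337.9, 220.6, 349.5, 236.5] 150 343.0 226.5
bit_block 0.75 [300.3, 222.1, 387.1, 270.8] 2497 341.2 245.6
bit_block 0.48 [362.6, 206.4, 367.6, 231.6] 128 364.6 216.9
trim_router 0.58 [141.1, 207.7, 244.3, 339.2] 6844 190.4 283.2
nut_middle 0.66 [140.8, 209.2, 248.4, 334.0] 6815 190.4 283.2
top cam at [ 0.446 -0.087  1.152] look [ 0.07 -0.02 -1.  ] -0.18953284342264307 [[520.9, 0.0, 283.0], [0.0, 520.9, 204.7], [0.0, 0.0, 1.0]]
roundover_bit_center 0.44 [310.3, 204.8, 323.2, 218.6] 156 316.8 212.1
bit_block 0.93 [299.4, 196.9, 378.5, 248.3] 1506 337.8 223.0
trim_router 0.92 [173.1, 125.7, 247.4, 206.7] 3854 209.9 165.5
trim_router 0.53 [357.5, 227.6, 367.1, 234.7] 85 360.0 229.9
wrist cam at [0.113 0.644 0.383] look [ 0.25 -0.07 -0.97] -0.06130373256706625 [[355.5, 0.0, 275.8], [0.0, 355.5, 212.4], [0.0, 0.0, 1.0]]
```

View pics/a.png

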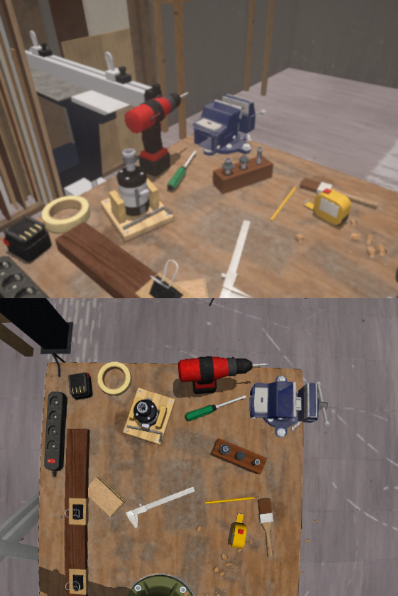

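The scene picture shows the router at about (185,265) and the block at about (341,245). The straight bit is the right-hand one in the scene view (364,217). In the top view the block is at (338,223) and the nut at about (206,149 to 165).

Run:
```python
from h import *
ct=read_camera("top"); cs=read_camera("scene")
def best(cam,t): return silhouettes(cam,t)[0]["pixels"].astype(np.uint8)
# block: rough from top hull, fit pose by hull silhouette in both views (minus bits -> use top hull)
mb=best("top","bit_block"); 
uv=at_z(ct,(338,223),.042); print("block rough",uv)
def box(p,sx,sy,h,z0=0):
    x,y,a=p; R=np.array([[np.cos(a),-np.sin(a)],[np.sin(a),np.cos(a)]])
    q=np.array([[i*sx/2,j*sy/2] for i in(-1,1) for j in(-1,1)])@R.T+[x,y]
    return np.vstack([np.c_[q,np.full(4,z0)],np.c_[q,np.full(4,z0+h)]])
def iou(c,m,P):
    im=np.zeros((420*4,560*4),np.uint8); h=cv2.convexHull((proj(c,P)*4+2).astype(np.float32)).astype(np.int32)
    cv2.fillConvexPoly(im,h,1); M=cv2.resize(m,None,fx=4,fy=4,interpolation=0)
    return (im&M).sum()/(im|M).sum()
from scipy.optimize import minimize
def hull(m):
    o=np.zeros_like(m); cnt=max(cv2.findContours(m,0,2)[0],key=cv2.contourArea); cv2.fillConvexPoly(o,cv2.convexHull(cnt),1); return o
H=hull(mb); best_=None
for a in np.deg2rad(np.arange(0,180,15)):
    r=minimize(lambda p:-iou(ct,H,box(p,.052,.16,.042)),[uv[0],uv[1],a],method="Nelder-Mead",options=dict(initial_simplex=np.array([[uv[0],uv[1],a],[uv[0]+.01,uv[1],a],[uv[0],uv[1]+.01,a],[uv[0],uv[1],a+.2]])))
    if best_ is None or r.fun<best_.fun: best_=r
p=best_.x; print("block fit",p[:2],np.rad2deg(p[2]),-best_.fun,"scene iou",iou(cs,best("scene","bit_block"),box(p,.052,.16,.042)))
for k in (-1,0,1):
    hx=p[0]-np.sin(p[2])*.05*k; hy=p[1]+np.cos(p[2])*.05*k
    print("hole",k,np.round([hx,hy],4),"scene z.05,.085:",proj(cs,[[hx,hy,.05],[hx,hy,.085]]).round(1).tolist(),"top",proj(ct,[hx,hy,.085]).round(1).tolist())
g=ct["frame"]; 
cv2.imwrite("pics/b.png",np.hstack([cv2.resize(g[120:215,165:255,::-1],(400,420),interpolation=2),cv2.resize(cs["frame"][195:275,295:390,::-1],(399,420)[:2],interpolation=2)]))
mr=best("top","trim_router"); rr=cv2.minAreaRect(max(cv2.findContours(mr,0,2)[0],key=cv2.contourArea)); print("board",rr,at_z(ct,rr[0],.01))
```

```text
block rough [ 0.48467948 -0.23195479  0.042     ]
block fit [ 0.48757866 -0.2308372 ] 158.19090871644437 0.9537982565379826 scene iou 0.8892509577700471
hole -1 [ 0.5062 -0.1844] scene z.05,.085: [[320.1, 238.1], [320.6, 222.1]] top [[318.0, 211.3]]
hole 0 [ 0.4876 -0.2308] scene z.05,.085: [[342.6, 231.2], [343.6, 215.4]] top [[340.2, 220.9]]
hole 1 [ 0.469  -0.2773] scene z.05,.085: [[364.3, 224.6], [365.6, 208.9]] top [[362.3, 230.5]]
board ((209.6500244140625, 165.0500030517578), (56.288536071777344, 67.98896026611328), 18.434947967529297) [0.60609125 0.05070767 0.01      ]
```

View pics/b.png

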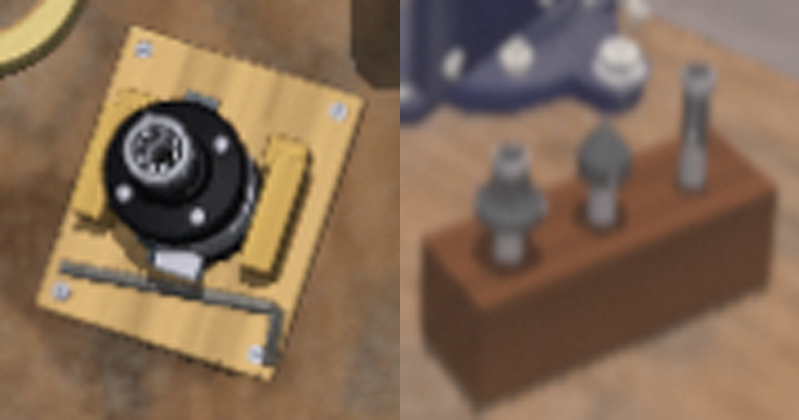

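Left crop: the nut mouth is at top-camera pixel (199.6,153.7). Right crop: the straight bit is the right-hand one, matching hole 1 at about (0.469,-0.277). I'll swing around the base and rise.

play_rows(steps=[[[-0.045,-0.0015,-0.01,0,0,0.0693,0.087],[-0.045,-0.0015,-0.01,0,0,0.0693,0.087],[-0.045,-0.0015,-0.01,0,0,0.0693,0.087],[-0.045,-0.0015,-0.01,0,0,0.0693,0.087],[-0.045,-0.0015,-0.01,0,0,0.0693,0.087],[-0.045,-0.0015,-0.01,0,0,0.0693,0.087],[-0.045,-0.0015,-0.01,0,0,0.0693,0.087],[-0.045,-0.0015,-0.01,0,0,0.0693,0.087],[-0.045,-0.0015,0,0,0,0.0693,0.087],[-0.045,-0.0015,0,0,0,0.0693,0.087],[-0.045,-0.0015,0,0,0,0.0693,0.087],[-0.045,-0.0015,0,0,0,0.0693,0.087]]])

```text
time_s: 2.5
tool_pos: [0.5845, 0.2862, 0.3025]
tool_rot: [180.0, 0.0, 116.1]
force: [0.7, 0.7, 0.3]
grip_width: 0.0867
grasp_force: 0.0
```

Run:
```python
from h import *
o=get_obs(); p=o["tool_pos"]; print(o["time_s"],np.round(p,4),np.round(o["tool_rot"],2),np.round(o["qpos"],1), np.hypot(*p[:2]),np.rad2deg(np.arctan2(p[1],p[0])))
ct=read_camera("top"); print("nut",at_z(ct,(199.6,153.7),.174))
```

```text
2.5 [0.5845 0.2862 0.3025] [179.98   0.   116.05] [-41.7  17.4  17.5  76.3  -5.1  87.1   1.3] 0.6508228710594773 26.087950656003677
nut [0.60442606 0.05097518 0.174     ]
```

play_rows(steps=[[[-0.045,-0.0055,0,0,0,0.0693,0.087],[-0.045,-0.0055,0,0,0,0.0693,0.087],[-0.045,-0.0055,0,0,0,0.0693,0.087],[-0.045,-0.0055,0,0,0,0.0693,0.087],[0,0,0,0,0,0,0.087],[0,0,0,0,0,0,0.087]]])

```text
time_s: 3.15
tool_pos: [0.6253, 0.1102, 0.3029]
tool_rot: [180.0, -0.0, 100.2]
force: [0.8, 1.0, -0.9]
grip_width: 0.0869
grasp_force: 0.0
```

Run:
```python
from h import *
o=get_obs(); p=o["tool_pos"]; print(o["time_s"],np.round(p,4),np.round(o["tool_rot"],2))
c=read_camera("wrist"); cv2.imwrite("pics/w1.png",c["frame"][:,:,::-1]); print(proj(c,[[.6044,.051,.174],[.6044,.051,.148]]))
for r in silhouettes("wrist","nut_middle")[:2]: print(r["p"],r["extent"])
```

```text
3.15 [0.6253 0.1102 0.3029] [ 1.7996e+02 -2.0000e-02  1.0017e+02]
[[240.52921985 264.64132185]
 [243.11765247 253.68185025]]
0.81 [182.5, 148.9, 327.8, 280.3]
```

View pics/w1.png

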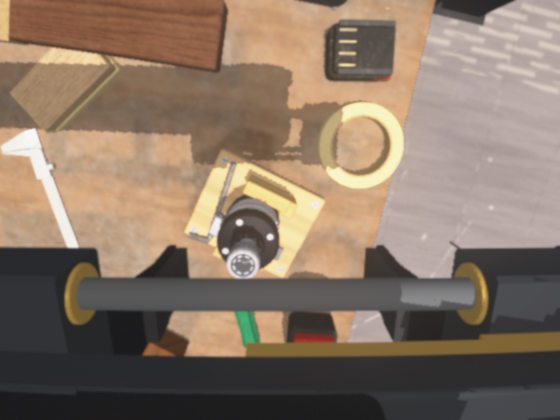

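Nut mouth at wrist pixel (243,264), against (240.5,264.6) predicted, so about 2 mm off. Next, a helper for row numbers.

```bash
cat >> h.py <<'E'
from scipy.spatial.transform import Rotation as Ro
def rows(tgt,yaw,N,start=None):
    """equal tool-frame steps (shift, turn about tool z) for a straight world line"""
    o=get_obs(); p0,y0=(o["tool_pos"],o["tool_rot"][2]) if start is None else start
    p0=np.array(p0); dy=(yaw-y0+180)%360-180
    for i in range(N):
        R=Ro.from_euler("xyz",[180,0,y0+dy*i/N],degrees=True)
        print(np.round(R.inv().apply((np.array(tgt)-p0)/N),4).tolist(),"turn",round(-np.deg2rad(dy/N),4))
def circ(c,uv,rad):  # zoomed crop for viewing
    u,v=map(int,uv); return cv2.resize(c["frame"][v-rad:v+rad,u-rad:u+rad,::-1],(380,380),interpolation=2)
E
python3 - <<'E'
from h import *
rows([.491,-.221,.28],68.2,9)
c=dict(np.load("x.npz")) if 0 else read_camera("wrist")
cv2.imwrite("pics/n1.png",circ(c,(243,262),30))
E
```

```text
[-0.0339, -0.0214, 0.0025] turn 0.0626
[-0.0351, -0.0192, 0.0025] turn 0.0626
[-0.0363, -0.017, 0.0025] turn 0.0626
[-0.0372, -0.0147, 0.0025] turn 0.0626
[-0.0381, -0.0123, 0.0025] turn 0.0626
[-0.0388, -0.0099, 0.0025] turn 0.0626
[-0.0393, -0.0075, 0.0025] turn 0.0626
[-0.0397, -0.005, 0.0025] turn 0.0626
[-0.04, -0.0025, 0.0025] turn 0.0626
```

View pics/n1.png

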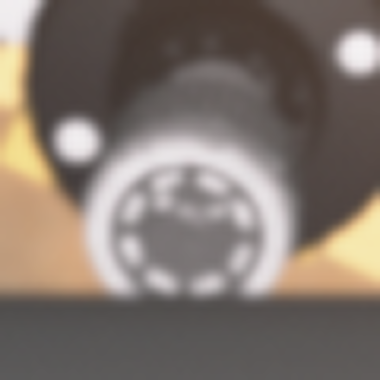

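The mouth is at about (190,230) in the crop, so wrist pixel (242.5,267.8). On to the block.

Run:
```python
from h import *
c=read_camera("wrist"); print(at_z(c,(242.5,267.8),.174))
```

```text
[0.60630638 0.05232123 0.174     ]
```

play_rows(steps=[[[-0.0339,-0.0214,0.0025,0,0,0.0626,0.087],[-0.0351,-0.0192,0.0025,0,0,0.0626,0.087],[-0.0363,-0.017,0.0025,0,0,0.0626,0.087],[-0.0372,-0.0147,0.0025,0,0,0.0626,0.087],[-0.0381,-0.0123,0.0025,0,0,0.0626,0.087],[-0.0388,-0.0099,0.0025,0,0,0.0626,0.087],[-0.0393,-0.0075,0.0025,0,0,0.0626,0.087],[-0.0397,-0.005,0.0025,0,0,0.0626,0.087],[-0.04,-0.0025,0.0025,0,0,0.0626,0.087],[0,0,0,0,0,0,0.087],[0,0,0,0,0,0,0.087],[0,0,0,0,0,0,0.087]]])

```text
time_s: 4.55
tool_pos: [0.4914, -0.2205, 0.28]
tool_rot: [-180.0, -0.0, 68.3]
force: [-0.2, 0.6, -0.3]
grip_width: 0.0872
grasp_force: 0.0
```

Run:
```python
from h import *
o=get_obs(); print(o["time_s"],np.round(o["tool_pos"],4),np.round(o["tool_rot"],2),np.round(o["qpos"],1))
c=read_camera("wrist"); cv2.imwrite("pics/w2.png",c["frame"][:,:,::-1])
print(proj(c,[[.469,-.2773,.088],[.469,-.2773,.042]]))
for t in ["straight_bit","bit_block"]:
  for r in silhouettes("wrist",t)[:2]: print(t,r["p"],r["extent"])
```

```text
4.55 [ 0.4914 -0.2205  0.28  ] [-1.800e+02 -4.000e-02  6.825e+01] [-16.3   3.2  39.6  95.2  -2.1  82.4   1.8]
[[276.11910034 246.47167226]
 [276.0833747  232.76980322]]
straight_bit 0.51 [268.7, 227.1, 285.2, 248.0]
bit_block 0.94 [250.7, 117.5, 302.3, 256.6]
```

View pics/w2.png

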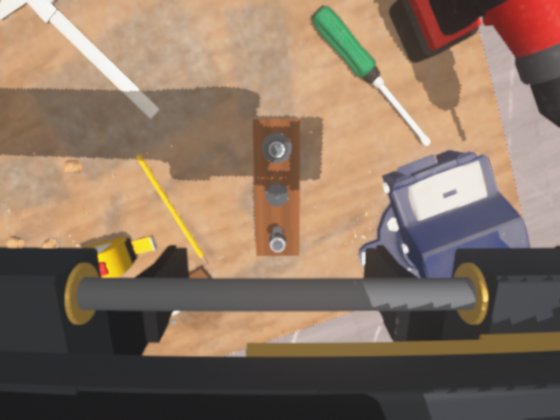

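Bit top at about (277.5,244.5), against (276.1,246.5) predicted, and the block is aligned with the image columns. The vise is on the right and clear of the gripper.

Run:
```python
from h import *
c=read_camera("wrist"); f=c["frame"][225:265,255:300,::-1]
cv2.imwrite("pics/n2.png",cv2.resize(f,(540,480),interpolation=2))
p=at_z(c,(277.5,244.5),.088); print(p)
for q in ([.6253,.1102,100.17],):
    R=Ro.from_euler("xyz",[180,0,q[2]],degrees=True); print("nut in tool",R.inv().apply(np.array([.60631,.05232,0])-[q[0],q[1],0]))
o=get_obs();R=Ro.from_euler("xyz",o["tool_rot"],degrees=True); print("bit in tool",R.inv().apply(p-o["tool_pos"]))
```

```text
[ 0.47091613 -0.2762386   0.088     ]
nut in tool [-5.36175479e-02 -2.89114692e-02 -3.54063383e-18]
bit in tool [-0.05860233  0.00178404  0.19196461]
```

View pics/n2.png

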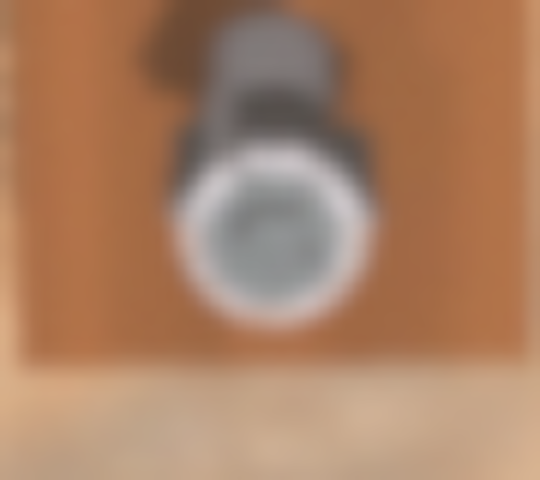

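Ring centre at crop (275,232), so pixel (277.4,243.8). Now go over it and down.

play_rows(steps=[[[-0.03,0.0006,0,0,0,0,0.087],[-0.0287,0.0006,0,0,0,0,0.087],[0,0,0.04,0,0,0,0.06],[0,0,0.04,0,0,0,0.06],[0,0,0.04,0,0,0,0.06],[0,0,0.04,0,0,0,0.06],[0,0,0.04,0,0,0,0.05],[0,0,0.023,0,0,0,0.05],[0,0,0,0,0,0,0.05],[0,0,0,0,0,0,0.03]]], force=8)

```text
time_s: 5.75
tool_pos: [0.4701, -0.2773, 0.0575]
tool_rot: [180.0, 0.0, 68.1]
force: [-0.5, -0.6, 1.3]
grip_width: 0.0474
grasp_force: 0.0
```

play_rows(steps=[[[0,0,0,0,0,0,0.01],[0,0,0,0,0,0,0.01],[0,0,0,0,0,0,0.01],[0,0,0,0,0,0,0.01],[0,0,0,0,0,0,0.01],[0,0,0,0,0,0,0.01]]])

```text
time_s: 6.35
tool_pos: [0.47, -0.2776, 0.0575]
tool_rot: [179.9, -0.0, 68.0]
force: [0.5, -0.1, 2.4]
grip_width: 0.0159
grasp_force: 8.0
```

Run:
```python
from h import *
o=get_obs();print({k:np.round(o[k],4) for k in ("time_s","tool_pos","tool_rot","force","wrist_torque","grip_width","grasp_force")})
R=Ro.from_euler("xyz",o["tool_rot"],degrees=True);print("F tool",R.inv().apply(o["force"]),"T tool",R.inv().apply(o["wrist_torque"]))
c=read_camera("wrist"); cv2.imwrite("pics/w3.png",c["frame"][:,:,::-1])
c=read_camera("scene"); cv2.imwrite("pics/s3.png",cv2.resize(c["frame"][170:280,280:420,::-1],(700,550),interpolation=2))
```

```text
{'time_s': np.float64(6.35), 'tool_pos': array([ 0.47  , -0.2776,  0.0575]), 'tool_rot': array([ 1.799392e+02, -1.250000e-02,  6.804800e+01]), 'force': array([ 0.5068, -0.0725,  2.447 ]), 'wrist_torque': array([-0.0905, -0.0083,  0.0142]), 'grip_width': np.float64(0.0159), 'grasp_force': np.float64(7.996)}
F tool [ 0.12271008  0.49973837 -2.44647878] T tool [-0.04153495 -0.08082552 -0.01433581]
```

View pics/s3.png

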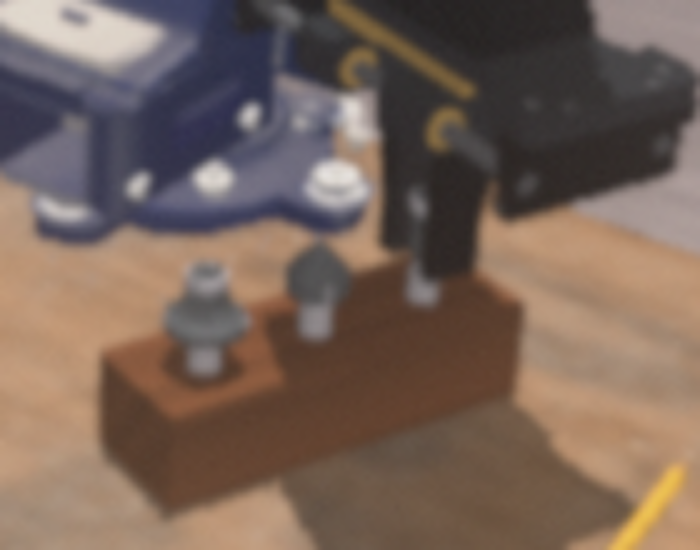

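The straight bit is gripped (width 15.9 mm) and the neighbours are undisturbed. Firm up the grip and lift.

play_rows(steps=[[[0,0,0,0,0,0,0.005],[0,0,0,0,0,0,0.005],[0,0,-0.02,0,0,0,0.005],[0,0,-0.03,0,0,0,0.005],[0,0,-0.04,0,0,0,0.005],[0,0,-0.04,0,0,0,0.005],[0,0,-0.04,0,0,0,0.005],[0,0,-0.04,0,0,0,0.005],[0,0,0,0,0,0,0.005],[0,0,0,0,0,0,0.005]]], force=40)

```text
time_s: 7.45
tool_pos: [0.4695, -0.2774, 0.2669]
tool_rot: [180.0, -0.0, 68.0]
force: [0.3, 0.5, -0.7]
grip_width: 0.0148
grasp_force: 40.0
```

Run:
```python
from h import *
o=get_obs();print({k:np.round(o[k],4) for k in ("time_s","tool_pos","tool_rot","force","grip_width","grasp_force")})
rows([.6012,.1101,.288],95,11)
for n in ("scene","wrist"):
    c=read_camera(n)
    for r in silhouettes(n,"straight_bit")[:2]: print(n,r["p"],r["extent"])
    print(proj(c,np.array(o["tool_pos"])+[[0,0,.03],[0,0,-.0455]]))
```

```text
{'time_s': np.float64(7.45), 'tool_pos': array([ 0.4695, -0.2774,  0.2669]), 'tool_rot': array([ 1.799891e+02, -2.150000e-02,  6.804980e+01]), 'force': array([ 0.326 ,  0.4662, -0.6568]), 'grip_width': np.float64(0.0148), 'grasp_force': np.float64(39.9972)}
[0.0371, -0.0021, -0.0019] turn -0.0428
[0.0372, -0.0005, -0.0019] turn -0.0428
[0.0372, 0.0011, -0.0019] turn -0.0428
[0.0371, 0.0027, -0.0019] turn -0.0428
[0.037, 0.0043, -0.0019] turn -0.0428
[0.0367, 0.0059, -0.0019] turn -0.0428
[0.0365, 0.0074, -0.0019] turn -0.0428
[0.0361, 0.009, -0.0019] turn -0.0428
[0.0357, 0.0105, -0.0019] turn -0.0428
[0.0352, 0.012, -0.0019] turn -0.0428
[0.0347, 0.0135, -0.0019] turn -0.0428
scene 0.63 [373.0, 119.8, 376.0, 144.2]
[[375.45844977  99.3189569 ]
 [371.54387395 141.52282682]]
wrist 0.73 [258.0, 230.6, 292.5, 279.9]
[[278.22262303 299.59241904]
 [277.81145259 238.07215826]]
```

The wrist camera sees the foot of the held bit, so I can measure foot and mouth with the same camera. Carry it over.

play_rows(steps=[[[0.0371,-0.0021,-0.0019,0,0,-0.0428,0.005],[0.0372,-0.0005,-0.0019,0,0,-0.0428,0.005],[0.0372,0.0011,-0.0019,0,0,-0.0428,0.005],[0.0371,0.0027,-0.0019,0,0,-0.0428,0.005],[0.037,0.0043,-0.0019,0,0,-0.0428,0.005],[0.0367,0.0059,-0.0019,0,0,-0.0428,0.005],[0.0365,0.0074,-0.0019,0,0,-0.0428,0.005],[0.0361,0.009,-0.0019,0,0,-0.0428,0.005],[0.0357,0.0105,-0.0019,0,0,-0.0428,0.005],[0.0352,0.012,-0.0019,0,0,-0.0428,0.005],[0.0347,0.0135,-0.0019,0,0,-0.0428,0.005],[0,0,0,0,0,0,0.005]]])

```text
time_s: 8.85
tool_pos: [0.6012, 0.1187, 0.2859]
tool_rot: [-179.9, -0.1, 95.7]
force: [-0.7, -0.3, -0.4]
grip_width: 0.0146
grasp_force: 40.0
```

play_rows(steps=[[[0,0,0.03,0,0,0,0.005],[0,0,0.027,0,0,0,0.005],[0,0,0,0,0,0,0.005],[0,0,0,0,0,0,0.005]]])

```text
time_s: 9.25
tool_pos: [0.6008, 0.1102, 0.2306]
tool_rot: [-179.9, 0.0, 95.0]
force: [0.5, -0.2, -0.1]
grip_width: 0.0147
grasp_force: 40.0
```

Run:
```python
from h import *
o=get_obs();p=np.array(o["tool_pos"]);print({k:np.round(o[k],4) for k in ("time_s","tool_pos","tool_rot","force","qpos")})
c=read_camera("wrist"); cv2.imwrite("pics/w4.png",cv2.resize(c["frame"][190:290,220:340,::-1],(720,600),interpolation=2))
for r in silhouettes("wrist","straight_bit")[:2]: print(r["p"],r["extent"])
print("pred foot, mouth",proj(c,[p-[0,0,.0455],[.6063,.0523,.174]]))
np.savez("c4.npz",V=c["view"],K=c["intrinsics"],k1=c["k1"],p=p,rot=o["tool_rot"])
```

```text
{'time_s': np.float64(9.25), 'tool_pos': array([0.6008, 0.1102, 0.2306]), 'tool_rot': array([-1.79908e+02,  2.66000e-02,  9.50169e+01]), 'force': array([ 0.4592, -0.2461, -0.0784]), 'qpos': array([-33.4806,  13.9437,  24.6697,  89.1929,  -5.8766,  78.2473,
        -3.2272])}
pred foot, mouth [[275.94234631 236.66691635]
 [276.57885197 311.35823078]]
```

View pics/w4.png

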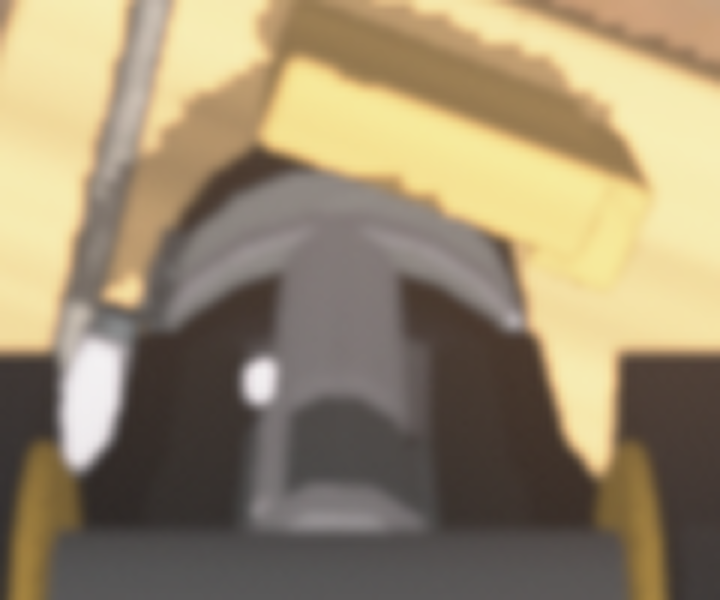

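The picture shows the shank centred at column 276.4, where the TCP line is predicted at 275.9, and its foot end near row 226. So the bit hangs on the tool axis. Move over the mouth.

play_rows(steps=[[[-0.03,0.0002,0,0,0,0,0.005],[-0.0282,0.0002,0,0,0,0,0.005],[0,0,0,0,0,0,0.005],[0,0,0,0,0,0,0.005],[0,0,0,0,0,0,0.005]]])

```text
time_s: 9.85
tool_pos: [0.607, 0.0536, 0.232]
tool_rot: [179.9, -0.1, 95.1]
force: [-0.2, 0.6, -0.6]
grip_width: 0.0151
grasp_force: 40.0
```

Run:
```python
from h import *
o=get_obs();p=np.array(o["tool_pos"]);print({k:np.round(o[k],4) for k in ("time_s","tool_pos","tool_rot","force")})
for n in ("scene",):
    c=read_camera(n)
    for t in ("straight_bit","trim_router"):
      for r in silhouettes(n,t)[:1]:
        print(t,r["p"],r["extent"]); m=r["pixels"]
        for v in range(178,226,3):
            u=np.nonzero(m[v])[0]
            if len(u): print(v,u.min(),u.max(),end="; ")
    f=c["frame"].astype(int).sum(2)
    for v in range(188,224,4): print(v,f[v,165:205].tolist())
    print("pred",proj(c,[p+[0,0,.03],p-[0,0,.0455],[p[0],p[1],.174],[p[0],p[1],.148]]))
```

```text
{'time_s': np.float64(9.85), 'tool_pos': array([0.607 , 0.0536, 0.232 ]), 'tool_rot': array([ 1.799098e+02, -7.010000e-02,  9.509470e+01]), 'force': array([-0.1642,  0.5968, -0.5563])}
straight_bit 0.83 [168.3, 160.3, 181.1, 208.2]
178 171 173; 181 172 173; 184 172 175; 187 173 179; 190 173 179; 193 174 180; 196 174 180; 199 174 181; 202 174 181; 205 175 181; trim_router 0.77 [142.7, 209.6, 243.8, 339.1]
211 174 188; 214 173 190; 217 173 190; 220 174 191; 223 174 191; 188 [322, 338, 348, 351, 352, 360, 368, 382, 403, 417, 418, 406, 397, 378, 361, 351, 341, 343, 346, 347, 339, 332, 335, 334, 336, 322, 309, 308, 313, 323, 341, 354, 352, 340, 287, 199, 142, 133, 133, 136]
192 [323, 333, 345, 350, 358, 357, 364, 380, 397, 412, 419, 410, 401, 377, 340, 322, 337, 347, 347, 352, 347, 339, 335, 342, 347, 350, 345, 347, 351, 353, 352, 352, 352, 338, 287, 205, 146, 135, 139, 133]
196 [318, 324, 338, 349, 353, 353, 356, 357, 374, 402, 416, 416, 409, 391, 371, 352, 344, 338, 337, 337, 344, 343, 345, 343, 347, 354, 353, 350, 354, 354, 354, 353, 355, 335, 289, 206, 147, 136, 139, 139]
200 [322, 32
[... 639 characters left out ...]
47, 341, 331, 336, 359, 372, 384, 394, 397, 399, 402, 408, 407, 397, 384, 383, 383, 374, 362, 355, 358, 358, 354, 354, 355, 356, 350, 338, 323, 301, 277, 248, 221, 198]
216 [314, 315, 316, 315, 314, 312, 321, 342, 378, 393, 398, 395, 392, 396, 396, 394, 395, 396, 402, 407, 406, 408, 396, 387, 370, 348, 345, 356, 362, 366, 362, 348, 315, 266, 236, 227, 230, 230, 234, 237]
220 [313, 314, 314, 314, 317, 323, 324, 323, 336, 367, 389, 404, 415, 421, 432, 440, 439, 431, 418, 405, 399, 386, 362, 333, 303, 270, 247, 241, 245, 239, 220, 201, 194, 197, 207, 211, 216, 216, 224, 224]
pred [[171.18441009 161.03751065]
 [177.16877392 206.19962299]
 [178.08930325 213.21136591]
 [179.95667848 227.48983241]]
```

The scene view puts the nut axis about 2 px (around 3 mm) right of the bit axis, partly from tool settling. I'll compromise between the cameras, then feel downward.

play_rows(steps=[[[-0.0022,-0.0017,0,0,0,0,0.005],[0,0,0.005,0,0,0,0.005],[0,0,0.005,0,0,0,0.005],[0,0,0.002,0,0,0,0.005],[0,0,0.002,0,0,0,0.005],[0,0,0.001,0,0,0,0.005],[0,0,0,0,0,0,0.005],[0,0,0,0,0,0,0.005]]])

```text
time_s: 10.8
tool_pos: [0.6051, 0.0499, 0.2161]
tool_rot: [180.0, -0.0, 95.0]
force: [-0.2, -0.2, -0.4]
grip_width: 0.0147
grasp_force: 40.0
```

play_rows(steps=[[[0,0,0.002,0,0,0,0.005],[0,0,0.002,0,0,0,0.005],[0,0,0,0,0,0,0.005],[0,0,0,0,0,0,0.005]]])

```text
time_s: 11.2
tool_pos: [0.605, 0.0499, 0.2119]
tool_rot: [-180.0, -0.0, 95.0]
force: [-0.4, -0.1, -0.8]
grip_width: 0.0148
grasp_force: 40.0
```

play_rows(steps=[[[0,0,0.003,0,0,0,0.005],[0,0,0.003,0,0,0,0.005],[0,0,0,0,0,0,0.005],[0,0,0,0,0,0,0.005]]])

```text
time_s: 11.6
tool_pos: [0.605, 0.0499, 0.2058]
tool_rot: [-180.0, 0.0, 95.0]
force: [-0.1, 1.3, -0.8]
grip_width: 0.0148
grasp_force: 40.0
```

play_rows(steps=[[[0,0,0.003,0,0,0,0.005],[0,0,0.003,0,0,0,0.005],[0,0,0,0,0,0,0.005],[0,0,0,0,0,0,0.005]]])

```text
time_s: 12.0
tool_pos: [0.605, 0.0499, 0.1998]
tool_rot: [-180.0, -0.0, 95.0]
force: [-0.6, -0.1, -1.3]
grip_width: 0.0151
grasp_force: 40.0
```

play_rows(steps=[[[0,0,0.003,0,0,0,0.005],[0,0,0.003,0,0,0,0.005],[0,0,0,0,0,0,0.005],[0,0,0,0,0,0,0.005]]])

```text
time_s: 12.4
tool_pos: [0.605, 0.0499, 0.1938]
tool_rot: [-180.0, -0.0, 95.0]
force: [0.1, -0.3, -2.0]
grip_width: 0.015
grasp_force: 40.0
```

play_rows(steps=[[[0,0,0.003,0,0,0,0.005],[0,0,0.002,0,0,0,0.005],[0,0,0,0,0,0,0.005],[0,0,0,0,0,0,0.005]]])

```text
time_s: 12.8
tool_pos: [0.6051, 0.0499, 0.1889]
tool_rot: [180.0, -0.0, 95.0]
force: [-0.0, 0.5, -0.9]
grip_width: 0.0149
grasp_force: 40.0
```

play_rows(steps=[[[0,0,0.002,0,0,0,0.005],[0,0,0.002,0,0,0,0.005],[0,0,0.001,0,0,0,0.005],[0,0,0,0,0,0,0.005],[0,0,0,0,0,0,0.005]]])

```text
time_s: 13.3
tool_pos: [0.605, 0.0499, 0.1839]
tool_rot: [-180.0, -0.0, 95.0]
force: [0.7, -1.0, -0.4]
grip_width: 0.0148
grasp_force: 40.0
```

play_rows(steps=[[[0,0,0.001,0,0,0,0.005],[0,0,0.001,0,0,0,0.005],[0,0,0,0,0,0,0.005]]])

```text
time_s: 13.6
tool_pos: [0.6051, 0.0499, 0.1819]
tool_rot: [180.0, -0.0, 95.0]
force: [0.0, 0.0, -0.8]
grip_width: 0.015
grasp_force: 40.0
```

play_rows(steps=[[[0,0,0.001,0,0,0,0.005],[0,0,0,0,0,0,0.005],[0,0,0,0,0,0,0.005]]])

```text
time_s: 13.9
tool_pos: [0.6052, 0.0499, 0.1815]
tool_rot: [180.0, -0.0, 95.0]
force: [-1.2, -0.1, 2.6]
grip_width: 0.0143
grasp_force: 40.0
```

The stop is met where predicted. Press slightly, hold, then open.

play_rows(steps=[[[0,0,0.001,0,0,0,0.005],[0,0,0,0,0,0,0.005],[0,0,0,0,0,0,0.005],[0,0,0,0,0,0,0.005]]])

```text
time_s: 14.3
tool_pos: [0.6055, 0.0499, 0.1813]
tool_rot: [179.9, -0.0, 95.0]
force: [0.1, -0.5, 8.1]
grip_width: 0.0148
grasp_force: 40.0
```

play_rows(steps=[[[0,0,0,0,0,0,0.05],[0,0,0,0,0,0,0.05],[0,0,0,0,0,0,0.05],[0,0,0,0,0,0,0.05],[0,0,0,0,0,0,0.05],[0,0,0,0,0,0,0.05]]])

```text
time_s: 14.9
tool_pos: [0.605, 0.0499, 0.1798]
tool_rot: [-180.0, 0.0, 95.0]
force: [0.1, -0.0, -0.3]
grip_width: 0.0482
grasp_force: 0.0
```

Run:
```python
from h import *
o=get_obs();p=np.array(o["tool_pos"]);print({k:np.round(o[k],4) for k in ("time_s","tool_pos","tool_rot","force","wrist_torque","qpos")})
c=read_camera("scene"); cv2.imwrite("pics/s5.png",cv2.resize(c["frame"][140:240,130:250,::-1],(720,600),interpolation=2))
```

```text
{'time_s': np.float64(14.9), 'tool_pos': array([0.605 , 0.0499, 0.1798]), 'tool_rot': array([-1.79989e+02,  9.00000e-04,  9.50201e+01]), 'force': array([ 0.0654, -0.0089, -0.3325]), 'wrist_torque': array([-0.0921,  0.0283, -0.0288]), 'qpos': array([-29.2701,  15.2582,  26.308 ,  93.7984,  -7.0197,  72.5952,
         3.3607])}
```

View pics/s5.png

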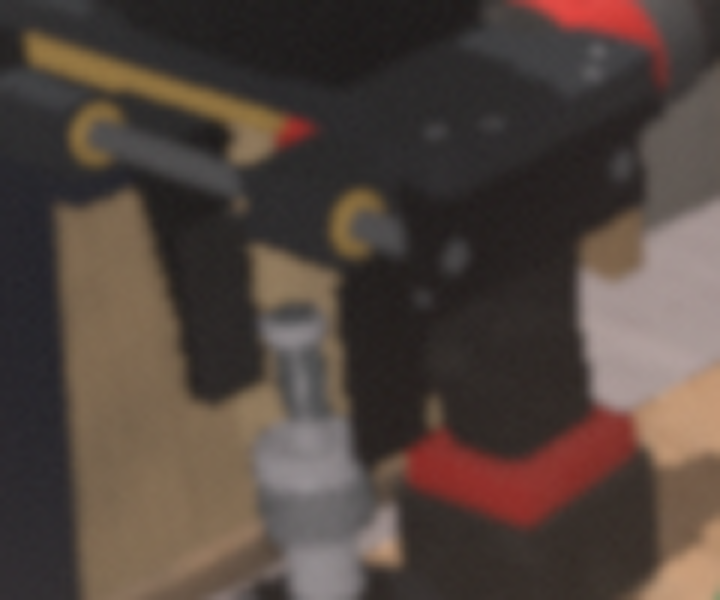

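The bit stands home between the open fingers (bit top at about (290,320) in the crop), with the nut below. Back-rotate to gain turning range, then lower over the nut.

play_rows(steps=[[[0,0,0,0,0,-0.131,0.055],[0,0,0,0,0,-0.131,0.055],[0,0,0,0,0,-0.131,0.055],[0,0,0,0,0,-0.131,0.055],[0,0,0,0,0,-0.131,0.055],[0,0,0,0,0,-0.131,0.055],[0,0,0,0,0,-0.131,0.055],[0,0,0,0,0,-0.131,0.055],[0,0,0,0,0,-0.131,0.055],[0,0,0,0,0,-0.131,0.055],[0,0,0,0,0,0,0.055],[0,0,0,0,0,0,0.055]]])

```text
time_s: 16.15
tool_pos: [0.6051, 0.0498, 0.18]
tool_rot: [180.0, 0.0, 169.9]
force: [0.3, 0.1, 0.6]
grip_width: 0.055
grasp_force: 0.0
```

Run:
```python
from h import *
o=get_obs();p=np.array(o["tool_pos"]);print({k:np.round(o[k],4) for k in ("time_s","tool_pos","tool_rot","force","wrist_torque","qpos")})
c=read_camera("top"); f=c["frame"].astype(int)
m=((f[...,0]>110)&(f[...,1]<60)&(f[...,2]<60)).astype(np.uint8); m[:60]=0; m[150:]=0
v,u=np.nonzero(m); print(u.min(),u.max(),v.min(),v.max())
for z in (.1,.2): print(z,at_z(c,(u.mean(),v.max()),z),at_z(c,(u.min(),v.mean()),z))
T=[]
for _ in range(6):
    read_camera("top"); T.append(get_obs()["wrist_torque"])
print(np.mean(T,0),np.std(T,0))
```

```text
{'time_s': np.float64(16.15), 'tool_pos': array([0.6051, 0.0498, 0.18  ]), 'tool_rot': array([1.799932e+02, 1.300000e-03, 1.698937e+02]), 'force': array([0.3184, 0.1342, 0.5566]), 'wrist_torque': array([ 0.0192,  0.0239, -0.0425]), 'qpos': array([-21.6395,  14.6555,  17.1226,  93.5102,  -4.4861,  72.5051,
        76.2018])}
251 321 82 125
0.1 [ 0.68092122 -0.11042479  0.1       ] [ 0.73197884 -0.03988387  0.1       ]
0.2 [ 0.6586284  -0.10821301  0.2       ] [ 0.70483312 -0.04437682  0.2       ]
[ 0.01365905  0.01719983 -0.00290863] [0.03069646 0.0217554  0.01639982]
```

play_rows(steps=[[[0,0,0.016,0,0,0,0.055],[0,0,0.016,0,0,0,0.055],[0,0,0,0,0,0,0.055],[0,0,0,0,0,0,0.025],[0,0,0,0,0,0,0.025],[0,0,0,0,0,0,0.025],[0,0,0,0,0,0,0.025],[0,0,0,0,0,0,0.025],[0,0,0,0,0,0,0.025]]], force=10)

```text
time_s: 17.4
tool_pos: [0.6056, 0.0503, 0.1487]
tool_rot: [179.9, 0.1, 170.1]
force: [0.0, 0.1, 3.3]
grip_width: 0.0294
grasp_force: 10.0
```

```bash
cat >> h.py <<'E'
def feel(n=8):
    F=[];T=[];P=[]
    for _ in range(n):
        read_camera("top"); o=get_obs(); R=Ro.from_euler("xyz",o["tool_rot"],degrees=True).inv()
        F.append(R.apply(o["force"])); T.append(R.apply(o["wrist_torque"])); P.append(o["tool_pos"])
    print("t",round(o["time_s"],2),"pos",np.round(np.mean(P,0),4),"yaw",round(o["tool_rot"][2],1),"Ftool",np.mean(F,0).round(2),"Ttool",np.mean(T,0).round(3),"+-",np.std(T,0)[2].round(3),"w",np.round(o["grip_width"],4),"g",np.round(o["grasp_force"],1))
E
python3 -c "
from h import *
feel()"
```

```text
t 17.8 pos [0.6056 0.0503 0.1486] yaw 170.1 Ftool [ 0.05  1.52 -4.15] Ttool [-0.344  0.007 -0.01 ] +- 0.019 w 0.0295 g 10.0
```

play_rows(steps=[[[0,0.0008,0,0,0,0,0.02],[0,0,0,0,0,0,0.02],[0,0,0,0,0,0.08,0.02],[0,0,0,0,0,0.08,0.02],[0,0,0,0,0,0.08,0.02],[0,0,0,0,0,0,0.02],[0,0,0,0,0,0,0.02]]], force=40)

```text
time_s: 18.5
tool_pos: [0.6056, 0.0505, 0.1487]
tool_rot: [180.0, 0.1, 156.3]
force: [-0.8, 1.6, 5.3]
grip_width: 0.0294
grasp_force: 40.0
```

```bash
python3 -c "
from h import *
feel()"
```

```text
t 18.9 pos [0.6056 0.0505 0.1487] yaw 156.3 Ftool [ 0.24  0.72 -5.78] Ttool [-0.185  0.091  0.079] +- 0.028 w 0.029 g 40.0
```

play_rows(steps=[[[0,0,0,0,0,0.08,0.02],[0,0,0,0,0,0.08,0.02],[0,0,0,0,0,0.08,0.02],[0,0,0,0,0,0,0.02],[0,0,0,0,0,0,0.02]]])

```text
time_s: 19.4
tool_pos: [0.6057, 0.0506, 0.1487]
tool_rot: [179.9, 0.1, 142.5]
force: [-0.7, 0.6, 6.2]
grip_width: 0.0292
grasp_force: 40.0
```

```bash
python3 -c "
from h import *
feel(6)"
```

```text
t 19.7 pos [0.6057 0.0506 0.1487] yaw 142.6 Ftool [ 0.89  0.88 -5.78] Ttool [-0.161  0.121  0.087] +- 0.021 w 0.0295 g 40.0
```

play_rows(steps=[[[0,0,0,0,0,0.08,0.02],[0,0,0,0,0,0.08,0.02],[0,0,0,0,0,0.08,0.02],[0,0,0,0,0,0,0.02],[0,0,0,0,0,0,0.02]]])

```text
time_s: 20.2
tool_pos: [0.6058, 0.0507, 0.1487]
tool_rot: [179.9, 0.0, 128.8]
force: [0.2, 1.1, 5.3]
grip_width: 0.029
grasp_force: 40.0
```

```bash
python3 -c "
from h import *
feel(6)"
```

```text
t 20.5 pos [0.6058 0.0507 0.1487] yaw 128.8 Ftool [ 0.81  1.17 -5.33] Ttool [-0.196  0.122  0.059] +- 0.02 w 0.0293 g 40.0
```

play_rows(steps=[[[0,0,0,0,0,0.08,0.02],[0,0,0,0,0,0.08,0.02],[0,0,0,0,0,0.08,0.02],[0,0,0,0,0,0,0.02],[0,0,0,0,0,0,0.02]]])

```text
time_s: 21.0
tool_pos: [0.6059, 0.0507, 0.1486]
tool_rot: [179.9, 0.0, 115.1]
force: [1.1, 1.3, 6.1]
grip_width: 0.0294
grasp_force: 40.0
```

```bash
python3 -c "
from h import *
feel(6)"
```

```text
t 21.3 pos [0.6059 0.0507 0.1487] yaw 115.1 Ftool [ 0.93  0.6  -5.13] Ttool [-0.207  0.133  0.078] +- 0.022 w 0.0295 g 40.0
```

Still loose after 0.96 rad.

play_rows(steps=[[[0,0,0,0,0,0.08,0.02],[0,0,0,0,0,0.08,0.02],[0,0,0,0,0,0.08,0.02],[0,0,0,0,0,0,0.02],[0,0,0,0,0,0,0.02]]])

```text
time_s: 21.8
tool_pos: [0.606, 0.0508, 0.1487]
tool_rot: [179.9, 0.0, 101.3]
force: [0.1, 0.8, 4.8]
grip_width: 0.0292
grasp_force: 40.0
```

```bash
python3 -c "
from h import *
feel(6)"
```

```text
t 22.1 pos [0.606  0.0508 0.1487] yaw 101.3 Ftool [ 1.37  1.28 -5.13] Ttool [-0.22   0.141  0.044] +- 0.023 w 0.0292 g 40.0
```

play_rows(steps=[[[0,0,0,0,0,0.08,0.02],[0,0,0,0,0,0.08,0.02],[0,0,0,0,0,0,0.02],[0,0,0,0,0,0,0.02]]])

```text
time_s: 22.5
tool_pos: [0.6061, 0.0508, 0.1487]
tool_rot: [179.9, -0.0, 92.2]
force: [0.2, 1.6, 4.5]
grip_width: 0.0294
grasp_force: 40.0
```

```bash
python3 -c "
from h import *
feel(6)"
```

```text
t 22.8 pos [0.6061 0.0508 0.1487] yaw 92.2 Ftool [ 1.67  1.59 -5.09] Ttool [-0.252  0.177 -0.062] +- 0.025 w 0.0291 g 40.0
```

play_rows(steps=[[[0,0,0,0,0,0.04,0.02],[0,0,0,0,0,0.04,0.02],[0,0,0,0,0,0,0.02],[0,0,0,0,0,0,0.02]]])

```text
time_s: 23.2
tool_pos: [0.6061, 0.0508, 0.1487]
tool_rot: [179.9, -0.0, 87.6]
force: [1.8, 2.0, 5.2]
grip_width: 0.0297
grasp_force: 40.0
```

```bash
python3 -c "
from h import *
feel(14)"
```

```text
t 23.9 pos [0.6061 0.0508 0.1487] yaw 87.6 Ftool [ 1.47  1.64 -5.11] Ttool [-0.267  0.193 -0.061] +- 0.018 w 0.0294 g 40.0
```

play_rows(steps=[[[0,0,0,0,0,0.04,0.02],[0,0,0,0,0,0.05,0.02],[0,0,0,0,0,0,0.02],[0,0,0,0,0,0,0.02]]])

```text
time_s: 24.3
tool_pos: [0.6062, 0.0508, 0.1487]
tool_rot: [179.9, -0.0, 82.5]
force: [2.7, 1.0, 5.1]
grip_width: 0.0291
grasp_force: 40.0
```

```bash
python3 -c "
from h import *
feel(14)"
```

```text
t 25.0 pos [0.6062 0.0508 0.1487] yaw 82.5 Ftool [ 1.56  1.55 -5.  ] Ttool [-0.292  0.23  -0.106] +- 0.035 w 0.029 g 40.0
```

Mid hand-tight. Release and withdraw straight up.

play_rows(steps=[[[0,0,0,0,0,0,0.06],[0,0,0,0,0,0,0.06],[0,0,0,0,0,0,0.06],[0,0,0,0,0,0,0.06],[0,0,0,0,0,0,0.06],[0,0,-0.02,0,0,0,0.06],[0,0,-0.04,0,0,0,0.06],[0,0,-0.04,0,0,0,0.06],[0,0,-0.04,0,0,0,0.06],[0.04,0,0,0,0,0,0.06],[0.04,0,0,0,0,0,0.06],[0,0,0,0,0,0,0.06]]])

```text
time_s: 26.2
tool_pos: [0.6151, 0.1386, 0.2872]
tool_rot: [-179.9, -0.2, 83.0]
force: [0.1, -0.2, -0.6]
grip_width: 0.0596
grasp_force: 0.0
```

Run:
```python
from h import *
feel(2)
c=read_camera("scene"); 
for t in ("straight_bit","roundover_bit_center","vgroove_bit_center"):
    for r in silhouettes("scene",t)[:1]: print(t,r["p"],r["extent"])
cv2.imwrite("pics/end.png",cv2.resize(c["frame"][150:290,130:400,::-1],(800,415),interpolation=2))
print(proj(c,[[.6061,.0508,.212],[.6061,.0508,.174]]))
```

```text
t 26.3 pos [0.6153 0.133  0.2872] yaw 82.6 Ftool [-0.86  0.29 -0.45] Ttool [ 0.044 -0.155  0.023] +- 0.034 w 0.06 g 0.0
straight_bit 0.74 [173.4, 188.6, 184.1, 216.9]
roundover_bit_center 0.48 [314.7, 220.2, 330.9, 244.1]
vgroove_bit_center 0.51 [337.1, 217.3, 351.2, 236.2]
[[177.03071749 190.94854178]
 [179.84656565 212.69444461]]
```

View pics/end.png

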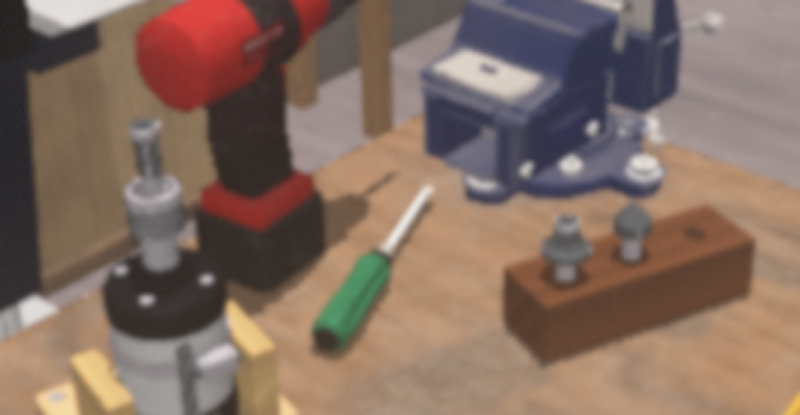

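The bit stands upright in the nut (crop (148,150)), and the other two bits are still in their holes. The robot is clear, so I'm handing in.

```bash
python3 -c "
from cell import sign_off
print(sign_off())"
```

```text
the job is handed in; nothing more can be done
None
```

The straight bit is fully home in the collet and let go, and I turned the nut clockwise to about mid hand-tight by feel (0.106 N m at the wrist while holding). The other two bits are still in their holes, the arm is clear, and I handed the job in at about 26 s; sign-off returned no verdict.

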